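# Put a power bank on show in the counter cabinet

## Robot

A 6-joint arm with a two-finger parallel gripper is mounted at the origin on the work surface. World frame = base frame: x ahead of the robot, y to its left, z up, the work surface at z = 0. Lengths are in m, angles in rad, forces in N, time in s.
With the tool pointing down it reaches from about 0.375 to 0.9 m from the base axis. Payload 3.1 kg.
Tool frame: the origin (TCP) lies midway between the tips of the shut fingers; the grasp point (between the pads) lies 19 mm behind it (pinch_z is the distance from the TCP to the grasp point, in m); z points along the fingers, y is the direction in which the jaws open and shut (so a half turn about z gives the same grasp; the last joint's range is limited). The gripper opens to 85 mm and grips with 20 to 120 N. Pads are 22 mm wide; open, the fingers measure 114 mm over their backs; the gripper's body (76 mm by 85 mm) begins 54 mm behind the grasp point. The pads swing forward as they close: fully open they stand 13 mm farther back than shut.
Start: joints at [1.052, 0.527, 1.433, -0, 1.181, -0.178], TCP at [0.209, 0.589, 0.231] pointing down, gripper open.
Joint ranges: [-3.08, 3.08], [-0.75, 2.2], [0.22, 2.44], [-1.43, 4.57], [0, 2.65], [-2.85, 2.85]. Speed limits (rad/s): [2.79, 2.79, 3.14, 3.14, 3.14, 3.14].

## Interface

Orientations are given as a 3x3 rotation matrix whose columns are the frame's x, y, z axes.
In Python, from plant import * gives the robot as it stands.
- The arm moves only by the tool send_rows, never from a script. Its arguments are lists of equal length, an entry for each row: "slide": the shift along the tool's x, y, z in m, a list of three; "twist": the turn about the tool's z in degrees; "fingers": the finger opening in m, from 0 to 0.0854. A call has 1 to 12 rows; each row shifts and turns the commanded pose from where the row before left it, along the tool's axes as they then stand; what a row does not reach is not made up. A row lasts 1/10 s, in which the tool goes at most 50 mm and 8.59 degrees, less where a joint would pass 70% of its speed; a pose out of reach is approached as far as the arm can. A call is refused whole if a number of a shift passes 0.05 or a number of a turn 8.59, either way. A call with a gripper value outside its range is refused whole. The fingers move at their own pace and stop on an object; "force" is the grip in N (left out, the last holds). Time passes only in rows, so rows that do not move let the fingers close. It gives the time, the measured TCP pose, the force and the opening at its end, in the units of the state.
- read_state(): the state, without advancing time (a new reading comes with each control period).
- camera(name): name is "scene" or "top" or "wrist"; returns the picture (420x560x3 uint8, blue, green, red); there is no depth.
- camera_params(name): a dict with "camera_matrix" (3x3 intrinsics, pixels), "origin" and "orientation" of the camera in the world. Camera axes: x right, y up, looking along -z (the intrinsics and any distortion apply to the point x, -y, -z); pixel columns grow to the right and rows downward; lengths in m; the calibration is good to about 2 mm. The wrist camera is an equidistant fisheye: a pixel r from the principal point sees the ray r / f radians off the axis. A picture is of the moment at which its call begins: read the wrist's pose just before it. camera_params takes no time and is no camera call; for the wrist camera it gives the pose at the moment of the call.
- close_job(): hands the job in, once; it reports no verdict.
Trained networks look in the newest picture that a camera, given by its name, has taken for a name from the list of things; names that differ only in an ending like _2 or _b are one class to them, and where a whole thing is asked for, a point or a joint stands for the part that bears it (a point fixed in the world has none). Each returns a list of dicts, best first, with "p" (0 to 1); they miss things now and then, are a little off and sometimes report something else, mostly with a low value. They report only what shows in the picture. A call takes as long as a camera call. They do not tell look-alikes from the thing itself.
- find_in(camera, query): "box" ([left, top, width, height] in pixels, round what is visible of it).
- outline_of(camera, query): "region" (420x560 bool, what is visible of it) and "box" ([left, top, width, height] in pixels, round what is visible of it).
The state is a dict: "t": time; "joint_positions": joint angles; "joint_velocities": joint speeds; "joint_torque": joint torques, N m; "ee_pos": TCP position; "tcp_rot": TCP orientation; "contact_force": force on the tool from outside, world axes, zero at the start; "torque": the same for the moment, N m; "gripper_width": finger opening in m.
Only numpy, scipy, OpenCV 4.12 (cv2) and the standard library are available. Lean on these libraries where they do the work, as an engineer would, in place of code of your own. Each camera call takes 0.05 s, during which the arm holds its last target.

## Task

Pull the blue door of the clear display cabinet open past its roller catch and swing it wide open, about square to the cabinet, so that its shelf comes out; then lay the red power bank flat and fully down in the shaped pocket of that shelf, setting it down rather than dropping it. Then push the door shut until the catch snaps and it is fully closed, with the power bank still seated, and leave the other power banks and the sweet tubs where they are.

Things in the scene. Friction and masses are not known exactly. Their poses are not given: they have to be found in the camera images.
- door (a joint): opening angle of the door (rad): 0 fully shut, 1.57 square to the cabinet, 1.75 its stop. Seen from above it turns clockwise as it opens, towards the robot. It stays where left (0.08 N m friction), but below about 0.04 rad a sprung roller draws it shut and holds it (about 8 N at the handle to pull it free); closing from 0.09 to 0.04 rad takes about the same push
- cabinet: clear display cabinet, 220 wide (y), 170 deep (x), 170 mm tall, fixed; its place and turn vary. Origin under its centre. Its front (-x) faces the robot and is wholly covered by the blue door when shut. The shelf with the pocket is fixed inside the door and swings out with it
- door_hinge (a point): point on the door's upright hinge axis, at the cabinet's left front edge, 118 mm above the counter. Axes turn with the door: -y runs along the door from hinge to free edge, x to its inner side (into the cabinet when shut), z up. The blue panel is 212 mm wide, 12 mm thick (centred on the hinge line), 10 to 160 mm above the counter
- door_handle (a point): point on the axis of the door's upright round steel bar, 126 mm above the counter. Bar 11 mm thick, 80 to 153 mm above the counter, its axis 35 mm off the outer face, at x -41, y -180 mm in the hinge's axes (180 mm from the hinge); two stubs join it to the face at 92 and 140 mm. Pinch it from above, fingers either side along the door. Axes as at the hinge
- pocket (a point): centre of the pocket's floor in the black shelf, 85 mm above the counter. Pocket 104 mm along its x (square to the door) by 54 mm along its y, 12 mm deep, rim chamfered 3 mm; shelf 126 x 76 mm. 63 mm from the door's inner face, 103 mm along the door from the hinge; turns with the door. The bank fits either way round, its centre then 15 mm above this point, 18 mm of it above the rim
- red_bank_center (a point): the red power bank, a rounded block 100 long (its x) x 50 wide (its y) x 30 mm tall (its z), about 0.28 kg, lying flat on the counter at the right; this point is its centre, 15 mm above the counter. Which of the three power banks lies where varies
- yellow_bank_center (a point): the yellow power bank, a rounded block 100 long (its x) x 50 wide (its y) x 30 mm tall (its z), about 0.28 kg, lying flat on the counter at the right; this point is its centre, 15 mm above the counter; leave alone
- green_bank_center (a point): the green power bank, a rounded block 100 long (its x) x 50 wide (its y) x 30 mm tall (its z), about 0.28 kg, lying flat on the counter at the right; this point is its centre, 15 mm above the counter; leave alone
- sweet_tub_low: round lidded sweet tub, 130 mm across, 55 mm tall, on the counter at the left; origin under its centre; leave alone
- sweet_tub_high: a second such tub, stacked on the first; leave alone
- big_tub: big round lidded sweet tub, 176 mm across, 85 mm tall, on the left; origin under its centre; leave alone
Not all that is in view belongs to the job. What is meant by the part that bears red_bank_center is not grey or purple, and is the smaller of those in its own colour.

How it is judged:
On the way, in this order (a step that is already met when the one before it is completed fails the run):
1. the door is pulled wide open (more than 1.2 rad) (value of joint door above 1.2 rad), for 0.2 s.
2. with the door still open (more than 0.9 rad), the red power bank lies seated in the pocket and released (value of joint door above 0.9 rad and horizontal distance between red_bank_center and pocket below 0.004 m and z of red_bank_center in the frame of pocket between 0.012 and 0.0175 m and angle between red_bank_center's own z axis and vertical below 0.04 rad and angle between the x axis of red_bank_center and the x axis of pocket, either way round below 0.06 rad and contact force between the fingers and red_bank below 0.05 N), for 0.2 s.
3. the door is shut past the catch (less than 0.015 rad) (value of joint door below 0.015 rad), for 0.2 s.
At the end, for the whole second after the job is handed in: The door is fully shut, held by its catch (less than 0.015 rad), and the red power bank lies at rest in the pocket: centre within 4 mm of the pocket's centre, down on its floor (centre 12 to 17.5 mm above it), level within 0.04 rad and square within 0.06 rad (value of joint door below 0.015 rad and linear speed of red_bank below 0.02 m/s and horizontal distance between red_bank_center and pocket below 0.004 m and z of red_bank_center in the frame of pocket between 0.012 and 0.0175 m and angle between red_bank_center's own z axis and vertical below 0.04 rad and angle between the x axis of red_bank_center and the x axis of pocket, either way round below 0.06 rad and contact force between the fingers and red_bank below 0.05 N); the robot touches nothing.
It fails at once if another power bank or a tub moved by more than 30 mm (distance of any of yellow_bank_center, green_bank_center, sweet_tub_low, sweet_tub_high, big_tub from where it was at the start of the episode above 0.03 m).
It fails at once if the red power bank dropped or thrown (over 0.6 m/s out of the fingers) (contact force between the fingers and red_bank below 0.05 N and linear speed of red_bank above 0.6 m/s).
It also fails if it takes over 72 s, if anything falls off the work surface, if the arm or the gripper's body presses on something with over 40 N, if the wrist force passes 120 N, or if a joint passes its speed limit or range.

## Working session

There is one attempt and no reset: what is moved stays moved. The work goes in short steps, Python scripts to look and compute and a tool call to move; the robot and the scene stay as the last step left them, time stands still between calls to the robot, and variables do not carry over. Pictures are saved under pics/ and viewed, and the job is handed in when it is done.

Besides the shell and the picture viewer there is one more tool, called after "Call:" as a command line: name --pt "numbers of a row" for each row, then --argument value for the rest. send_rows: Moves the arm, as the interface text tells. Its arguments: {"type":"object","properties":{"slide":{"type":"array"},"twist":{"type":"array"},"fingers":{"type":"array"},"force":{"type":"number"}},"required":["slide","twist","fingers"]}

```bash
ls; mkdir -p pics; python3 - <<'E'
from plant import *
import cv2
s=read_state(); print(s['t'],s['ee_pos'],s['tcp_rot'])
for c in ['scene','top','wrist']:
    im=camera(c); cv2.imwrite(f'pics/{c}0.png',im); p=camera_params(c); print(c,p)
    for q in ['red_bank_center','yellow_bank_center','green_bank_center','door_handle','door','cabinet','sweet_tub_low','big_tub']:
        r=find_in(c,q); print(q,[(x['box'],round(x['p'],2)) for x in r[:4]])
E
```

```text
pics
0.0 [0.20851636 0.58844252 0.23033931] [[-9.42482803e-01  3.34252905e-01 -1.07815028e-03]
 [ 3.34254414e-01  9.42481031e-01 -1.86892361e-03]
 [ 3.91443043e-04 -2.12180485e-03 -9.99997672e-01]]
scene {'camera_matrix': array([[386.38476279,   0.        , 281.51677472],
       [  0.        , 386.38476279, 203.99420215],
       [  0.        ,   0.        ,   1.        ]]), 'origin': array([1.11924055, 0.75206881, 0.78000775]), 'orientation': array([[-0.80221172, -0.33243482,  0.49592686],
       [ 0.59661387, -0.47772243,  0.64485128],
       [ 0.02254436,  0.81318409,  0.58156976]])}
red_bank_center [([282.1, 188.9, 30.7, 16.6], 0.97), ([250.3, 177.6, 24.2, 18.4], 0.84), ([263.5, 155.5, 36.6, 17.8], 0.8), ([236.7, 136.0, 12.3, 19.6], 0.72)]
yellow_bank_center [([209.6, 189.2, 33.6, 20.9], 0.58)]
green_bank_center [([212.5, 164.9, 27.4, 14.2], 0.61)]
door_handle [([268.0, 195.9, 43.6, 70.4], 0.6)]
door [([267.3, 199.5, 46.2, 68.8], 0.5)]
cabinet [([267.0, 198.4, 46.0, 72.1], 0.68), ([200.9, 195.7, 113.4, 116.6], 0.63)]
sweet_tub_low [([349.7, 325.7, 56.6, 46.2], 0.59)]
big_tub [([42
[... 949 characters left out ...]
 50.1], 0.58)]
wrist {'camera_matrix': array([[325.1922621 ,   0.        , 278.97510444],
       [  0.        , 325.1922621 , 209.44728468],
       [  0.        ,   0.        ,   1.        ]]), 'origin': array([0.12964211, 0.61587585, 0.3742873 ]), 'orientation': array([[ 3.33729402e-01, -8.92411020e-01, -3.03689411e-01],
       [ 9.42668868e-01,  3.16040402e-01,  1.07209467e-01],
       [ 3.03213462e-04, -3.22057505e-01,  9.46720060e-01]])}
red_bank_center [([5.1, 345.4, 30.7, 36.0], 0.94), ([0.2, 367.5, 24.5, 32.9], 0.69)]
yellow_bank_center []
green_bank_center [([1.2, 397.5, 9.3, 18.4], 0.59)]
door_handle []
door []
cabinet []
sweet_tub_low []
big_tub [([242.3, 285.3, 135.1, 91.1], 0.8)]
```

View pics/scene0.png

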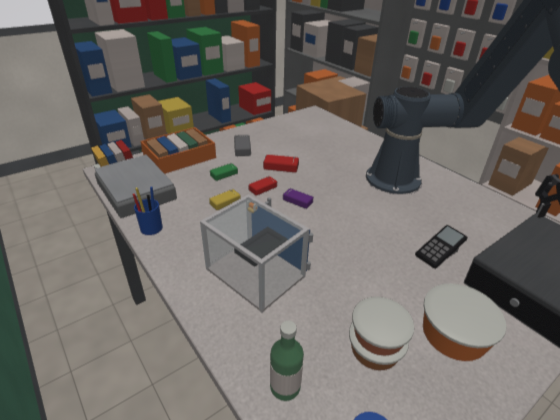

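View pics/top0.png

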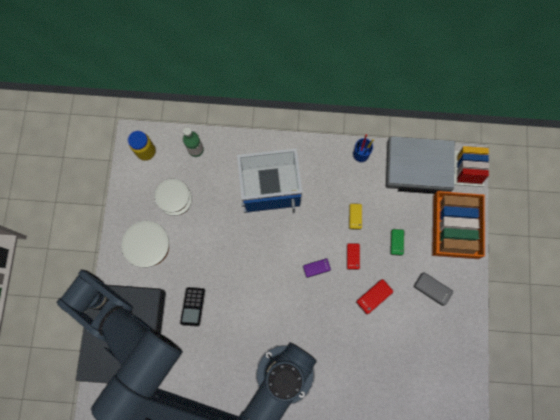

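View pics/wrist0.png

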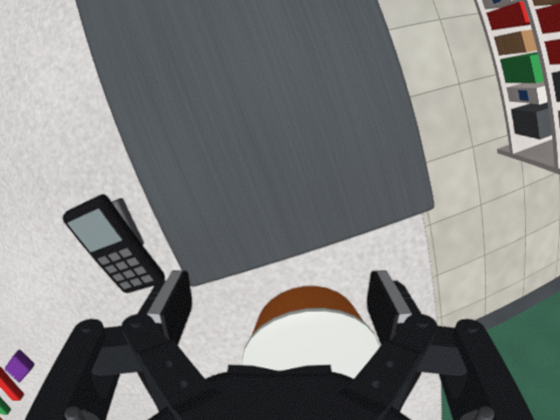

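```bash
python3 - <<'E'
import cv2
a=cv2.imread('pics/scene0.png')[120:330,180:330]; cv2.imwrite('pics/sc_crop.png',cv2.resize(a,None,fx=2.8,fy=2.8,interpolation=3))
a=cv2.imread('pics/top0.png')[140:320,225:465]; cv2.imwrite('pics/top_crop.png',cv2.resize(a,None,fx=3.3,fy=3.3,interpolation=3))
E
```

```text
(no output)
```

View pics/sc_crop.png

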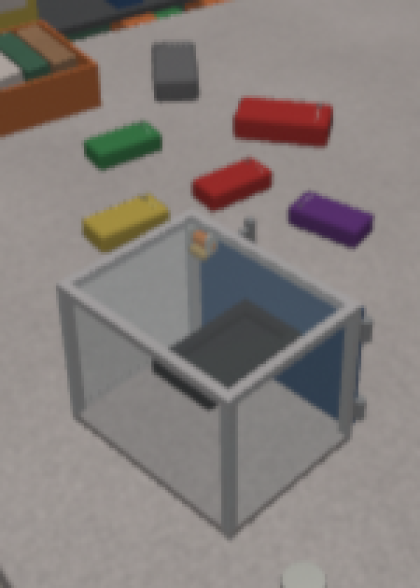

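View pics/top_crop.png

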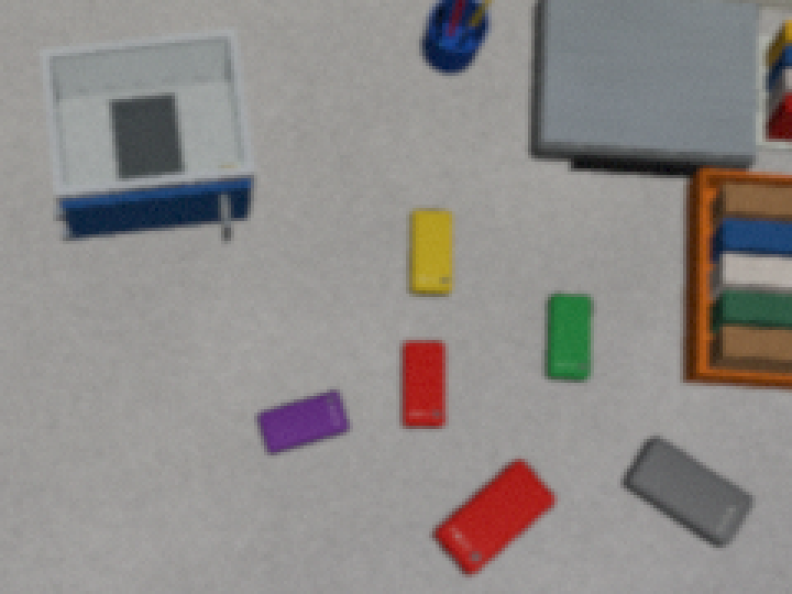

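The smaller red bank is at top pixel (353,257), and a larger red decoy is at (375,297). The cabinet is at (270,180), with the handle at about (294,205) on its right side. Next I'll work out coarse positions.

```bash
cat > h.py <<'E'
from plant import *
import cv2, numpy as np
from scipy.optimize import least_squares
def project(P,p,wrist=False):
    R=np.array(p['orientation']);o=np.array(p['origin']);K=p['camera_matrix']
    c=(np.atleast_2d(P)-o)@R; c=c*np.array([1,-1,-1])
    if wrist:
        rho=np.hypot(c[:,0],c[:,1]); th=np.arctan2(rho,c[:,2]); s=th/np.maximum(rho,1e-9)
        x=c[:,0]*s;y=c[:,1]*s
    else: x=c[:,0]/c[:,2];y=c[:,1]/c[:,2]
    return np.c_[K[0,0]*x+K[0,2],K[1,1]*y+K[1,2]]
def plane(uv,p,z,wrist=False):
    R=np.array(p['orientation']);o=np.array(p['origin']);K=p['camera_matrix']
    uv=np.atleast_2d(uv).astype(float)
    x=(uv[:,0]-K[0,2])/K[0,0];y=(uv[:,1]-K[1,2])/K[1,1]
    if wrist:
        r=np.hypot(x,y); s=np.sin(r)/np.maximum(r,1e-9); d=np.c_[x*s,-y*s,-np.cos(r)]
    else: d=np.c_[x,-y,-np.ones_like(x)]
    d=d@R.T
    return o+d*((z-o[2])/d[:,2])[:,None]
E
python3 - <<'E'
from h import *
p=camera_params('top');q=camera_params('scene')
im=cv2.imread('pics/top0.png').astype(int)
b,g,r=im[...,0],im[...,1],im[...,2]
m=((r>120)&(g<70)&(b<70)).astype(np.uint8)
n,l,st,c=cv2.connectedComponentsWithStats(m)
for i in range(1,n):
    if st[i,4]>100:
        ys,xs=np.where(l==i); w=plane(np.c_[xs,ys],p,0.03)[:,:2].astype(np.float32)
        print(st[i],cv2.minAreaRect(w))
T=lambda a:np.array(a)/3.3+[225,140]
print('corners',plane(T([[42,48],[236,30],[252,180],[52,195]]),p,.17))
print('handle',plane(T([[226,195]]),p,.153),plane(T([[228,240]]),p,.08))
S=lambda a:np.array(a)/2.8+[180,120]
print('scene corners',plane(S([[232,395],[60,287],[192,217],[362,307]]),q,.17))
E
```

```text
[464 169  25   7 130] ((0.8207228183746338, -0.6927602291107178), (0.021917719393968582, 0.09413859993219376), 0.3309519290924072)
[347 244  13  25 298] ((0.4506814181804657, -0.22732621431350708), (0.09281221032142639, 0.04561913385987282), 2.921020030975342)
[357 280  36  34 590] ((0.30582156777381897, -0.3148505687713623), (0.06350059807300568, 0.1308070868253708), 44.292747497558594)
corners [[ 0.77198668  0.22935627  0.17      ]
 [ 0.80934368  0.01568706  0.17      ]
 [ 0.63801898 -0.01397197  0.17      ]
 [ 0.60468525  0.20276405  0.17      ]]
handle [[0.62342934 0.01326497 0.153     ]] [[0.58998952 0.00745371 0.08      ]]
scene corners [[ 0.76503338  0.22859023  0.17      ]
 [ 0.81313317  0.02454134  0.17      ]
 [ 0.65558467 -0.00131031  0.17      ]
 [ 0.60778433  0.20332638  0.17      ]]
```

Call:
send_rows --pt "0 0 -0.02" --pt "0 0 -0.02" --pt "0 0 -0.02" --pt "0 0 -0.02" --pt "-0.02 -0.04 0" --pt "-0.02 -0.04 0" --pt "-0.02 -0.04 0" --pt "-0.02 -0.04 0" --pt "-0.02 -0.04 0" --pt "-0.02 -0.04 0" --pt "-0.02 -0.04 0" --pt "-0.02 -0.04 0" --twist '[-7.5,-7.5,-7.5,-7.5,0,0,0,0,0,0,0,0]' --fingers '[0.085,0.085,0.085,0.085,0.085,0.085,0.085,0.085,0.085,0.085,0.085,0.085]'

```text
t: 2.55
ee_pos: [0.4252, 0.3019, 0.3116]
tcp_rot: [[-0.983, -0.182, 0.001], [-0.182, 0.983, 0.0], [-0.001, 0.0, -1.0]]
contact_force: [0.5, -0.0, 0.5]
gripper_width: 0.0847
```

Call:
send_rows --pt "-0.015 -0.04 0" --pt "-0.015 -0.04 0" --pt "-0.015 -0.04 0" --pt "-0.015 -0.04 0" --pt "-0.015 -0.04 0" --pt "-0.015 -0.04 0" --pt "-0.015 -0.04 0" --pt "0 -0.02 0" --pt "0 0 0" --twist '[0,0,0,0,0,0,0,0,0]' --fingers '[0.085,0.085,0.085,0.085,0.085,0.085,0.085,0.085,0.085]'

```text
t: 3.45
ee_pos: [0.5832, 0.0245, 0.311]
tcp_rot: [[-0.984, -0.178, 0.0], [-0.178, 0.984, -0.001], [-0.0, -0.001, -1.0]]
contact_force: [0.3, -0.2, -0.6]
gripper_width: 0.0849
```

```bash
cat > snap.py <<'E'
from h import *
import sys
s=read_state();p=camera_params('wrist');im=camera('wrist')
cv2.imwrite(f'pics/{sys.argv[1]}.png',im)
import pickle;pickle.dump((s,p),open(f'pics/{sys.argv[1]}.pkl','wb'))
print(s['t'],s['ee_pos'].round(4),np.degrees(np.arctan2(s['tcp_rot'][1][0],s['tcp_rot'][0][0])).round(2),s['joint_positions'],s['contact_force'])
E
python3 snap.py w1
```

```text
3.45 [0.5832 0.0245 0.311 ] -169.76 [-1.48933106e-01  3.89773265e-01  1.43937183e+00 -8.59646505e-04
  1.31209945e+00 -1.89814622e+00] [ 0.26032062 -0.15855985 -0.56770847]
```

View pics/w1.png

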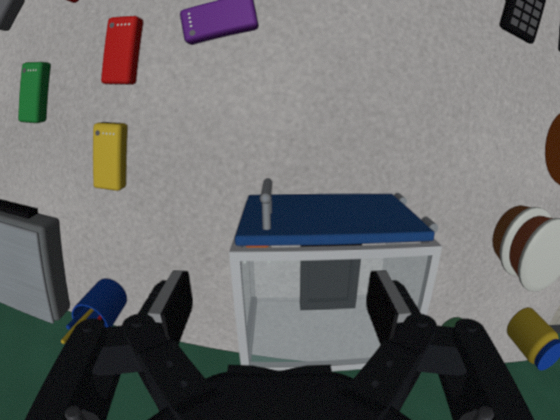

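```bash
python3 - <<'E'
import cv2
a=cv2.imread('pics/w1.png')[170:380,220:450]; cv2.imwrite('pics/w1c.png',cv2.resize(a,None,fx=2.8,fy=2.8,interpolation=3))
E
```

```text
(no output)
```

View pics/w1c.png

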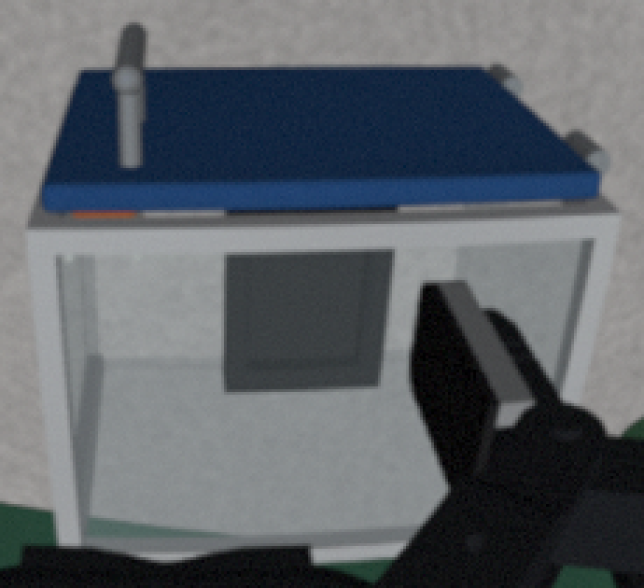

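```bash
python3 - <<'E'
from h import *
import pickle
s,p=pickle.load(open('pics/w1.pkl','rb'))
C=lambda a:np.array(a,float)/2.8+[220,170]
def pts(v):
    hx,hy,t,y0=v
    L=np.array([[-.006,y0-.212,.16],[-.006,y0,.16],[-.006,y0-.212,.01],[-.006,y0,.01],[.006,y0-.212,.16],[.006,y0,.16],[-.041,-.18,.153],[-.041,-.18,.08]])
    c,sn=np.cos(t),np.sin(t)
    return np.c_[hx+c*L[:,0]-sn*L[:,1],hy+sn*L[:,0]+c*L[:,1],L[:,2]]
uv=C([[46,188],[599,177],[82,72],[485,68],[45,210],[600,198],[127,76],[133,28]])
f=lambda v:(project(pts(v),p,True)-uv).ravel()
r=least_squares(f,[.6,.2,.17,0]);print(r.x,f(r.x).reshape(-1,2).round(1))
P=pts(r.x);print(P[6:])
# red bank
im=cv2.imread('pics/w1.png').astype(int);b,g,rr=im[...,0],im[...,1],im[...,2]
# top-cam check
q=camera_params('top');print('top',((project(P,q)-[225,140])*3.3).round(0)); q=camera_params('scene');print('sc',((project(P,q)-[180,120])*2.8).round(0))
E
```

```text
[0.60048477 0.19650878 0.18479381 0.00155964] [[-1.5 -1.9]
 [ 2.8 -0.9]
 [-0.9 -2.3]
 [-0.4 -1. ]
 [-0.4  1.2]
 [ 0.7  1.8]
 [-0.2  1.9]
 [ 0.2  1.1]]
[[0.59325672 0.01203994 0.153     ]
 [0.59325672 0.01203994 0.08      ]]
top [[249. 186.]
 [ 57. 207.]
 [246. 219.]
 [ 67. 238.]
 [248. 176.]
 [ 56. 196.]
 [225. 222.]
 [224. 237.]]
sc [[205. 213.]
 [368. 306.]
 [208. 327.]
 [358. 424.]
 [197. 218.]
 [360. 313.]
 [251. 217.]
 [251. 274.]]
```

Call:
send_rows --pt "-0.0074 -0.014 0.03" --pt "0 0 0.04" --pt "0 0 0.04" --pt "0 0 0" --twist '[0.0,0,0,0]' --fingers '[0.06,0.06,0.06,0.06]'

```text
t: 3.9
ee_pos: [0.5871, 0.0172, 0.1962]
tcp_rot: [[-0.983, -0.183, -0.013], [-0.183, 0.983, 0.003], [0.012, 0.005, -1.0]]
contact_force: [-1.8, 0.8, -0.1]
gripper_width: 0.06
```

```bash
python3 snap.py w2
```

```text
3.9 [0.5871 0.0172 0.1962] -169.45 [-1.61133474e-01  5.23947578e-01  1.55559416e+00  4.92527399e-04
  1.07531419e+00 -1.91619706e+00] [-1.82421689  0.81450404 -0.09968422]
```

View pics/w2.png

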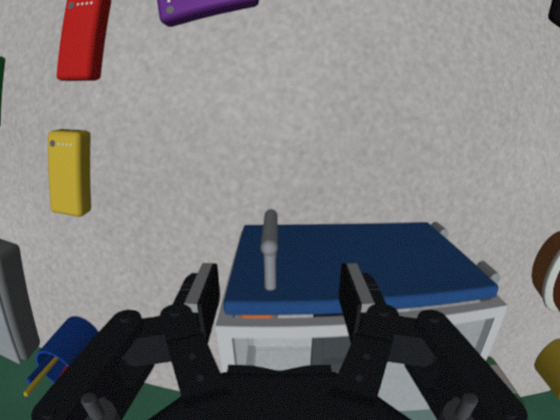

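```bash
python3 - <<'E'
from h import *
import pickle
s=read_state();print(s['ee_pos'],s['tcp_rot'],s['t'])
s,p=pickle.load(open('pics/w2.pkl','rb'))
print(plane([[269,248]],p,.153,True),plane([[271.5,212]],p,.08,True))
# where do points on tool axis project
e=s['ee_pos'];R=np.array(s['tcp_rot'])
print(project([e,e+R[:,2]*.045],p,True))
E
```

```text
[0.58956366 0.01671884 0.19927221] [[-0.9830702  -0.18310411 -0.00677245]
 [-0.18311786  0.98308988  0.00146333]
 [ 0.00638999  0.00267871 -0.999976  ]] 3.95
[[0.59271073 0.01133818 0.153     ]] [[0.59306842 0.01182102 0.08      ]]
[[280.29133554 275.78231529]
 [279.9865615  239.65518443]]
```

Call:
send_rows --pt "0 0 0" --pt "0 0 0" --twist '[0,0]' --fingers '[0.06,0.06]'

```text
t: 4.15
ee_pos: [0.5936, 0.0155, 0.204]
tcp_rot: [[-0.983, -0.183, 0.005], [-0.183, 0.983, -0.001], [-0.005, -0.002, -1.0]]
contact_force: [-0.1, -0.0, 0.2]
gripper_width: 0.0597
```

Call:
send_rows --pt "0.001 -0.0033 0.03" --pt "0 0 0.03" --pt "0 0 0.025" --pt "0 0 0.01" --pt "0 0 0" --pt "0 0 0" --twist '[0,0,0,0,0,0]' --fingers '[0.06,0.06,0.06,0.06,0.06,0.06]' --force 60

```text
t: 4.75
ee_pos: [0.593, 0.0116, 0.108]
tcp_rot: [[-0.983, -0.182, 0.003], [-0.182, 0.983, -0.001], [-0.003, -0.001, -1.0]]
contact_force: [0.2, -0.2, 0.5]
gripper_width: 0.0597
```

```bash
python3 snap.py w3
```

```text
4.75 [0.593  0.0116 0.108 ] -169.52 [-1.68757158e-01  6.46730870e-01  1.62042283e+00  2.54552329e-06
  8.71208646e-01 -1.92249936e+00] [ 0.2330117  -0.15412897  0.53292273]
```

View pics/w3.png

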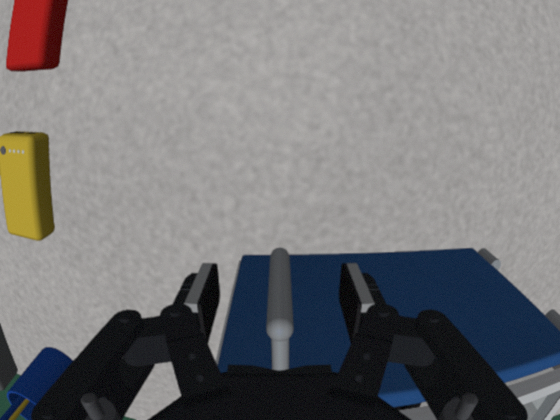

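The bar is centred between the pads, with its top at (280,327). I'll close on it.

Call:
send_rows --pt "0 0 0" --pt "0 0 0" --pt "0 0 0" --pt "0 0 0" --pt "0 0 0" --pt "0 0 0" --twist '[0,0,0,0,0,0]' --fingers '[0,0,0,0,0,0]' --force 60

```text
t: 5.4
ee_pos: [0.5919, 0.0116, 0.1069]
tcp_rot: [[-0.983, -0.182, 0.001], [-0.182, 0.983, -0.0], [-0.001, -0.0, -1.0]]
contact_force: [-1.5, -1.2, 5.8]
gripper_width: 0.0092
```

Call:
send_rows --pt "0.0062 0.0015 0" --pt "0.0062 0.0015 0" --pt "0.0062 0.0015 0" --pt "0.0125 0.0033 0" --pt "0.0125 0.0033 0" --pt "0.0125 0.0033 0" --pt "0 0 0" --twist '[2,2,2,4,4,4,0]' --fingers '[0,0,0,0,0,0,0]'

```text
t: 6.1
ee_pos: [0.535, 0.0231, 0.1072]
tcp_rot: [[-0.991, 0.132, 0.002], [0.132, 0.991, -0.0], [-0.002, -0.0, -1.0]]
contact_force: [-0.6, -2.0, 4.5]
gripper_width: 0.0096
```

```bash
python3 snap.py w4
```

```text
6.1 [0.535  0.0231 0.1072] 172.41 [-1.65604024e-01  5.91807244e-01  1.76764241e+00  3.16035284e-05
  7.79655343e-01 -1.60390077e+00] [-0.62835365 -2.02741165  4.50257769]
```

View pics/w4.png

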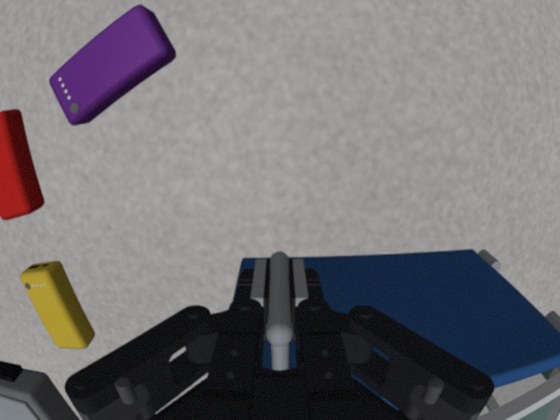

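Call:
send_rows --pt "0.0125 0.0033 0" --pt "0.0125 0.0033 0" --pt "0.0125 0.0033 0" --pt "0.0125 0.0033 0" --pt "0.0125 0.0033 0" --pt "0.0125 0.0033 0" --pt "0.0125 0.0033 0" --pt "0.0125 0.0033 0" --pt "0.0125 0.0033 0" --twist '[4,4,4,4,4,4,4,4,4]' --fingers '[0,0,0,0,0,0,0,0,0]'

```text
t: 7.05
ee_pos: [0.4462, 0.0937, 0.1071]
tcp_rot: [[-0.723, 0.69, 0.003], [0.69, 0.723, -0.001], [-0.003, 0.002, -1.0]]
contact_force: [-0.0, -2.3, 7.9]
gripper_width: 0.0095
```

Call:
send_rows --pt "0.0125 0.0033 0" --pt "0.0125 0.0033 0" --pt "0.0125 0.0033 0" --pt "0.0125 0.0033 0" --pt "0.0125 0.0033 0" --pt "0.0125 0.0033 0" --pt "0.0125 0.0033 0" --pt "0.0125 0.0033 0" --pt "0.0125 0.0033 0" --pt "0 0 0" --twist '[4,4,4,4,4,4,4,4,4,0]' --fingers '[0,0,0,0,0,0,0,0,0,0]'

```text
t: 8.05
ee_pos: [0.4152, 0.2054, 0.1071]
tcp_rot: [[-0.183, 0.983, 0.002], [0.983, 0.183, 0.0], [-0.0, 0.002, -1.0]]
contact_force: [0.5, 0.2, 9.8]
gripper_width: 0.0095
```

```bash
python3 snap.py w5; python3 -c "
from h import *
cv2.imwrite('pics/top5.png',camera('top')[140:320,165:405])
import os
a=cv2.imread('pics/top5.png');cv2.imwrite('pics/top5.png',cv2.resize(a,None,fx=3,fy=3))"
```

```text
8.05 [0.4152 0.2054 0.1071] 100.52 [ 2.17510234e-01  5.28052757e-01  1.94628678e+00 -4.36850393e-04
  6.64892082e-01  3.41991564e-02] [0.54339878 0.2207601  9.76042839]
```

View pics/w5.png

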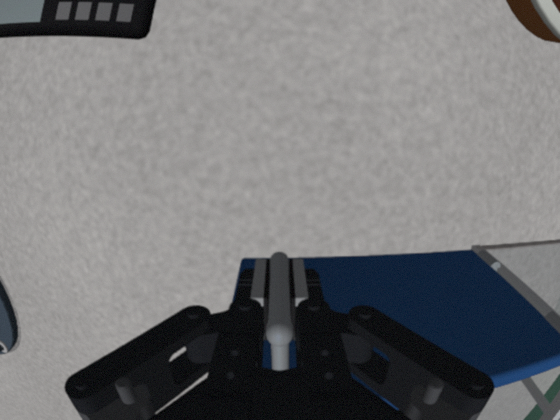

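View pics/top5.png

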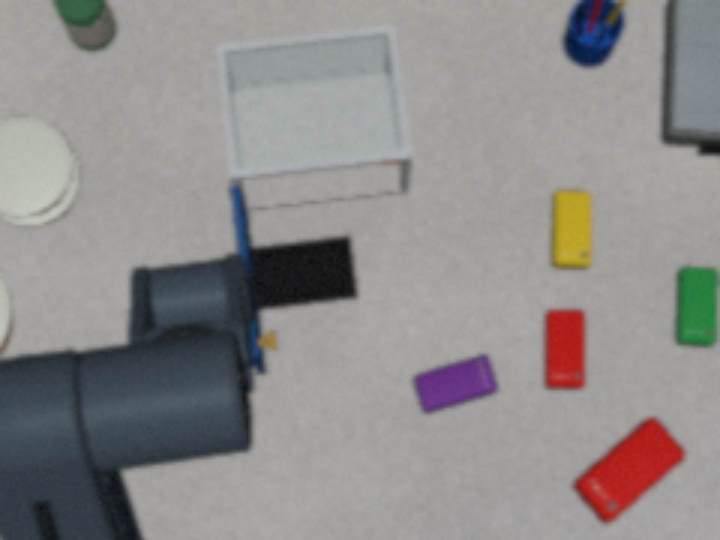

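Call:
send_rows --pt "0 0 0" --pt "0 0 0" --pt "0 0 0" --pt "0 0 -0.02" --pt "0 0 -0.04" --pt "0 0 -0.04" --pt "0 0 -0.04" --pt "0 0 -0.04" --pt "-0.035 0.024 0" --pt "-0.035 0.024 0" --pt "-0.035 0.024 0" --pt "0 0 0" --twist '[0,0,0,0,0,0,0,0,0,0,0,0]' --fingers '[0.06,0.06,0.06,0.06,0.06,0.06,0.06,0.08,0.08,0.08,0.08,0.08]'

```text
t: 9.35
ee_pos: [0.5082, 0.1105, 0.2862]
tcp_rot: [[-0.177, 0.984, 0.003], [0.984, 0.177, -0.001], [-0.002, 0.003, -1.0]]
contact_force: [-0.6, -0.0, -0.3]
gripper_width: 0.0798
```

```bash
python3 snap.py w6; python3 - <<'E'
import cv2
a=cv2.imread('pics/w6.png')[60:330,170:420];cv2.imwrite('pics/w6c.png',cv2.resize(a,None,fx=2.2,fy=2.2,interpolation=3))
E
```

```text
9.35 [0.5082 0.1105 0.2862] 100.21 [-1.64798837e-04  3.19155821e-01  1.62665706e+00 -1.53768395e-03
  1.19242587e+00 -1.77720028e-01] [-0.64015904 -0.0328321  -0.26216908]
```

View pics/w6.png

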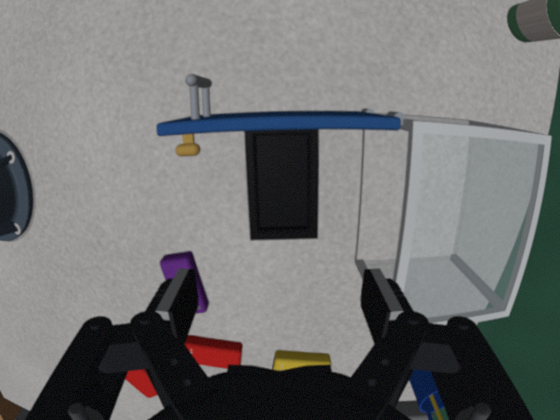

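View pics/w6c.png

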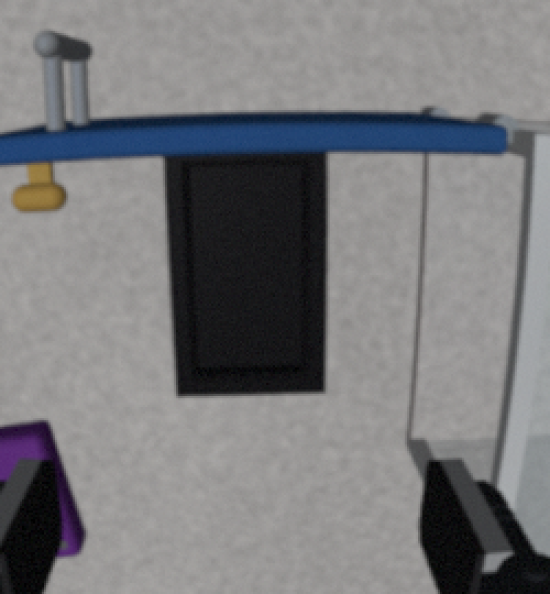

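```bash
python3 - <<'E'
from h import *
import pickle
s,p=pickle.load(open('pics/w6.pkl','rb'))
C=lambda a:np.array(a,float)/2.2+[170,60]
P=plane(C([[178,395],[325,392],[165,157],[327,152]]),p,.097,True);print(P.round(4))
print('w far',np.linalg.norm(P[0]-P[1]),'sides',np.linalg.norm(P[0]-P[2]),np.linalg.norm(P[1]-P[3]))
for a,b in((1,0),(3,1),(2,0)):
    d=P[b]-P[a] if (a,b)==(1,0) else P[a]-P[b]
    print(np.degrees(np.arctan2(d[1],d[0])))
# pocket from estimate far edge centre: pocket centre is 63 from edge inward
m=(P[0]+P[1])/2
for ang in (-80.,):
    x=np.array([np.cos(np.radians(ang)),np.sin(np.radians(ang))]);print(m[:2]-.063*x)
Q=[];x=np.array([.1736,-.9848]);y=np.array([.9848,.1736]);c=np.array([.5101,.1105])
for a,b in((.063,-.038),(.063,.038),(-.063,-.038),(-.063,.038)): Q.append([*(c+a*x+b*y),.097])
print(((project(Q,p,True)-[170,60])*2.2).round(1))
# door top outer/inner corners: pixel full image
E
```

```text
[[0.4886 0.0392 0.097 ]
 [0.562  0.054  0.097 ]
 [0.4642 0.1564 0.097 ]
 [0.5376 0.1722 0.097 ]]
w far 0.07492176645203083 sides 0.11974132270058689 0.12066633262015704
-168.60770157473763
101.68503724229609
101.748741599376
[0.51435412 0.10865047]
[[169.1 388.7]
 [318.7 389.1]
 [163.1 136.1]
 [327.8 137. ]]
```

Call:
send_rows --pt "-0.04 -0.0145 0" --pt "-0.04 -0.0145 0" --pt "-0.04 -0.0145 0" --pt "-0.04 -0.0145 0" --pt "-0.04 -0.0145 0" --pt "-0.04 -0.0145 0" --pt "-0.04 -0.0145 0" --pt "-0.04 -0.0145 0" --twist '[0,0,0,0,0,0,0,0]' --fingers '[0.08,0.08,0.08,0.08,0.08,0.08,0.08,0.08]'

```text
t: 10.2
ee_pos: [0.4471, -0.2216, 0.2859]
tcp_rot: [[-0.183, 0.983, -0.001], [0.983, 0.183, 0.002], [0.002, -0.001, -1.0]]
contact_force: [1.2, -0.2, 0.3]
gripper_width: 0.0799
```

Call:
send_rows --pt "0 0 0.008" --pt "0 0 0.008" --pt "0 0 0.008" --pt "0 0 0.008" --pt "0 0 0.008" --pt "0 0 0.008" --pt "0 0 0.008" --pt "0 0 0.008" --pt "0 0 0.008" --pt "0 0 0.008" --pt "0 0 0" --pt "0 0 0" --twist '[-8.3,-8.3,-8.3,-8.3,-8.3,-8.3,-8.3,-8.3,-8.3,-8.3,0,0]' --fingers '[0.08,0.08,0.08,0.08,0.08,0.08,0.08,0.08,0.08,0.08,0.08,0.08]'

```text
t: 11.4
ee_pos: [0.4479, -0.2207, 0.2062]
tcp_rot: [[-0.998, -0.058, -0.001], [-0.058, 0.998, 0.001], [0.001, 0.001, -1.0]]
contact_force: [-0.0, -0.1, 0.2]
gripper_width: 0.0803
```

```bash
python3 snap.py w7; python3 - <<'E'
from h import *
cv2.imwrite('pics/top7.png',camera('top'));cv2.imwrite('pics/scene7.png',camera('scene'))
a=cv2.imread('pics/top7.png')[140:270,220:320];cv2.imwrite('pics/top7c.png',cv2.resize(a,None,fx=4.5,fy=4.5,interpolation=3))
a=cv2.imread('pics/scene7.png')[160:320,200:400];cv2.imwrite('pics/scene7c.png',cv2.resize(a,None,fx=3.6,fy=3.6,interpolation=3))
E
```

```text
11.4 [ 0.4479 -0.2207  0.2062] -176.65 [-6.82089504e-01  3.95673799e-01  1.76958634e+00  2.74937072e-04
  9.77718890e-01 -2.31144221e+00] [-0.04711064 -0.11038832  0.17763201]
```

View pics/w7.png

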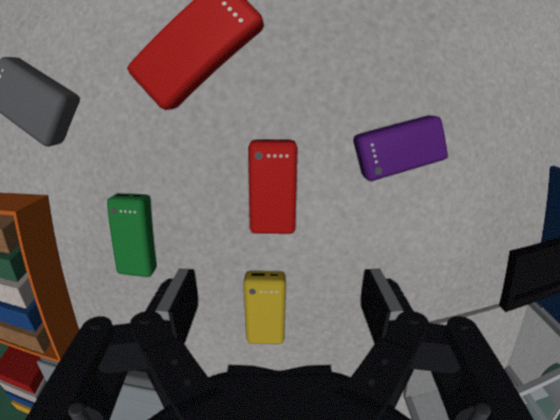

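View pics/top7c.png

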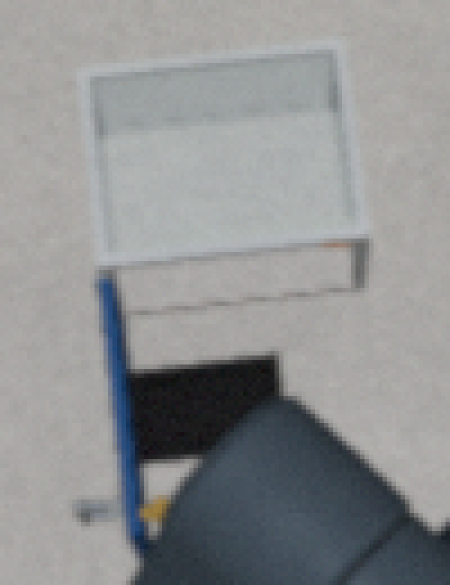

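View pics/scene7c.png

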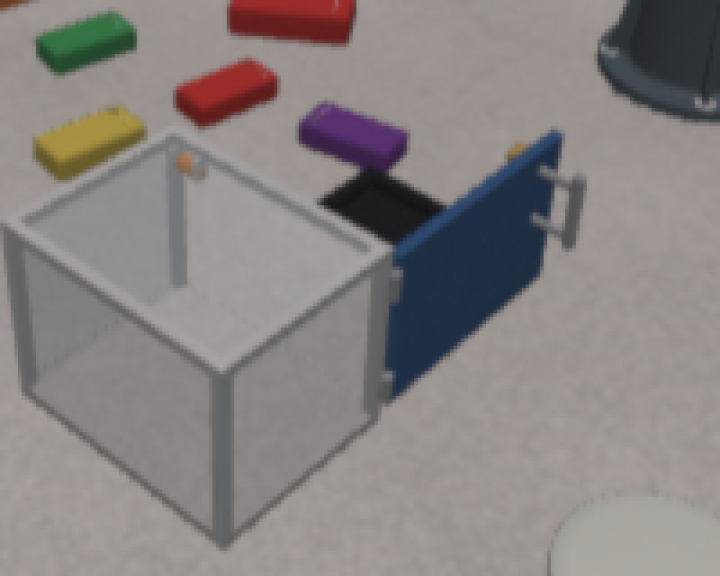

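```bash
cat >> h.py <<'E'
from scipy.optimize import minimize
def boxfit(mask,p,z0,x0,size=(.1,.05,.03),wrist=True,rad=0.004):
    S=8
    ys,xs=np.where(mask); 
    x1,y1=xs.min()-10,ys.min()-10; w,h=xs.max()-x1+10,ys.max()-y1+10
    M=cv2.resize(mask[max(y1,0):y1+h,max(x1,0):x1+w].astype(np.float32),None,fx=1,fy=1)
    l,wd,ht=size
    # rounded vertical edges
    r=rad; base=[]
    for sx,sy,a0 in((1,1,0),(-1,1,90),(-1,-1,180),(1,-1,270)):
        for a in (0,30,60,90):
            t=np.radians(a+a0); base.append([sx*(l/2-r)+r*np.cos(t),sy*(wd/2-r)+r*np.sin(t)])
    base=np.array(base)
    def ren(v):
        c,s=np.cos(v[2]),np.sin(v[2])
        xy=base@np.array([[c,s],[-s,c]])+v[:2]
        P=np.vstack([np.c_[xy,np.full(len(xy),z0)],np.c_[xy,np.full(len(xy),z0+ht)]])
        uv=project(P,p,wrist)-[max(x1,0),max(y1,0)]
        hull=cv2.convexHull(((uv+.5)*S).astype(np.float32))
        big=np.zeros((M.shape[0]*S,M.shape[1]*S),np.uint8)
        cv2.fillConvexPoly(big,np.round(hull).astype(np.int32),1)
        return cv2.resize(big.astype(np.float32),(M.shape[1],M.shape[0]),interpolation=cv2.INTER_AREA)
    f=lambda v:np.abs(ren(v)-M).sum()/M.sum()
    best=minimize(f,x0,method='Nelder-Mead',options=dict(initial_simplex=np.array([x0]*4)+np.array([[0,0,0],[.006,0,0],[0,.006,0],[0,0,.06]]),xatol=1e-5,fatol=1e-5))
    return best.x,best.fun
E
python3 - <<'E'
from h import *
import pickle
s,p=pickle.load(open('pics/w7.pkl','rb'))
im=cv2.imread('pics/w7.png').astype(int);b,g,r=im[...,0],im[...,1],im[...,2]
m=((r>90)&(r>2.2*g)&(r>2.2*b)).astype(np.uint8)
m=cv2.morphologyEx(m,cv2.MORPH_CLOSE,np.ones((9,9)))
n,l,st,c=cv2.connectedComponentsWithStats(m)
i=l[200,273];print(st[i])
for x0 in([.45,-.227,.05],[.452,-.225,0.0]):
  print(boxfit(l==i,p,0,x0))
x=boxfit(l==i,p,0,[.45,-.227,.05])[0]
c,sn=np.cos(x[2]),np.sin(x[2])
q=camera_params('top');im=cv2.imread('pics/top0.png').astype(int);b,g,r=im[...,0],im[...,1],im[...,2]
m=((r>100)&(r>2.2*g)&(r>2.2*b)).astype(np.uint8);n,l,st,_=cv2.connectedComponentsWithStats(m);print('top',boxfit(l==l[257,353],q,0,[.45,-.227,.05],wrist=False))
q=camera_params('scene');im=cv2.imread('pics/scene0.png').astype(int);b,g,r=im[...,0],im[...,1],im[...,2]
m=((r>60)&(r>2*g)&(r>2*b)).astype(np.uint8);n,l,st,_=cv2.connectedComponentsWithStats(m);print('scene',boxfit(l==l[185,263],q,0,[.45,-.227,.05],wrist=False))
print(np.array(camera_params('wrist')['origin']))
E
```

```text
[ 249  141   48   92 4236]
(array([ 0.45435564, -0.22751846,  0.05076748]), np.float64(0.11547229439020157))
(array([ 0.45452651, -0.22811292,  0.04424475]), np.float64(0.11509235948324203))
top (array([ 0.45604671, -0.22846609,  0.00834907]), np.float64(0.27909302711486816))
scene (array([ 0.44908225, -0.23554094,  0.17305075]), np.float64(0.33648619055747986))
[ 0.3644816  -0.22739193  0.34963288]
```

Call:
send_rows --pt "-0.006 -0.0072 0.03" --pt "0 0 0.035" --pt "0 0 0.035" --pt "0 0 0.03" --pt "0 0 0.025" --pt "0 0 0" --pt "0 0 0" --twist '[0,0,0,0,0,0,0]' --fingers '[0.08,0.08,0.08,0.08,0.08,0.08,0.08]'

```text
t: 12.25
ee_pos: [0.4548, -0.2287, 0.0516]
tcp_rot: [[-0.998, -0.06, -0.0], [-0.06, 0.998, 0.0], [0.0, 0.0, -1.0]]
contact_force: [1.4, -0.2, 0.6]
gripper_width: 0.0801
```

```bash
python3 snap.py w8;  python3 - <<'E'
from h import *
import pickle
s,p=pickle.load(open('pics/w8.pkl','rb'))
im=cv2.imread('pics/w8.png').astype(int);b,g,r=im[...,0],im[...,1],im[...,2]
m=((r>60)&(r>1.8*g)&(r>1.8*b)).astype(np.uint8)
m=cv2.morphologyEx(m,cv2.MORPH_CLOSE,np.ones((9,9)))
n,l,st,c=cv2.connectedComponentsWithStats(m)
for i in range(1,n):
    if st[i,4]>3000: print(st[i]); 
E
```

```text
12.25 [ 0.4548 -0.2287  0.0516] -176.56 [-6.85680241e-01  6.71349262e-01  1.85951258e+00  3.87198368e-05
  6.10936548e-01 -2.31648985e+00] [ 1.37459873 -0.23671368  0.61394703]
[   32     0   186   107 11850]
[  237   158    92   161 13162]
```

View pics/w8.png

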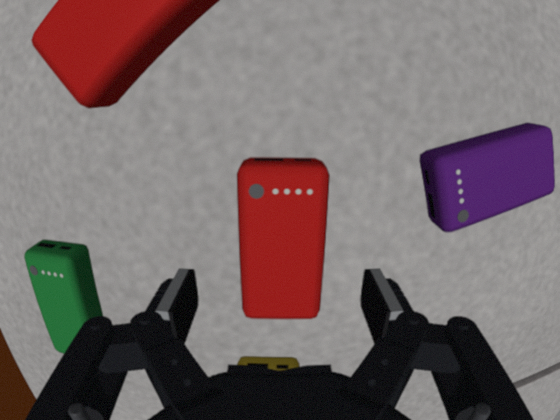

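```bash
python3 - <<'E'
from h import *
import pickle
s,p=pickle.load(open('pics/w8.pkl','rb'))
im=cv2.imread('pics/w8.png').astype(int);b,g,r=im[...,0],im[...,1],im[...,2]
m=((r>60)&(r>1.8*g)&(r>1.8*b)).astype(np.uint8)
m=cv2.morphologyEx(m,cv2.MORPH_CLOSE,np.ones((13,13)))
n,l,st,c=cv2.connectedComponentsWithStats(m)
print(boxfit(l==l[250,283],p,0,[.454,-.2275,.05],rad=.006))
E
```

```text
(array([ 0.45401655, -0.22790027,  0.05365931]), np.float64(0.08315622061491013))
```

Call:
send_rows --pt "0.001 0.0008 0.02" --pt "0 0 0.015" --pt "0 0 0.005" --pt "0 0 0" --pt "0 0 0" --pt "0 0 0" --pt "0 0 0" --pt "0 0 0" --pt "0 0 0" --twist '[0,0,0,0,0,0,0,0,0]' --fingers '[0.08,0.08,0.08,0.08,0.04,0.04,0.04,0.04,0.04]' --force 50

```text
t: 13.2
ee_pos: [0.4541, -0.2282, 0.0126]
tcp_rot: [[-0.998, -0.06, 0.001], [-0.06, 0.998, -0.001], [-0.001, -0.001, -1.0]]
contact_force: [0.6, -0.0, 4.5]
gripper_width: 0.0488
```

Call:
send_rows --pt "0 0 -0.01" --pt "0 0 -0.03" --pt "0 0 -0.04" --pt "0 0 -0.04" --pt "0 0 -0.04" --pt "0 0 -0.03" --pt "0 0 0" --twist '[0,0,0,0,0,0,0]' --fingers '[0.04,0.04,0.04,0.04,0.04,0.04,0.04]'

```text
t: 13.9
ee_pos: [0.4557, -0.2294, 0.2061]
tcp_rot: [[-0.998, -0.061, 0.008], [-0.061, 0.998, -0.007], [-0.008, -0.007, -1.0]]
contact_force: [0.8, 0.4, -3.5]
gripper_width: 0.0489
```

Call:
send_rows --pt "-0.005 0.02 0" --pt "-0.009 0.038 0" --pt "-0.009 0.038 0" --pt "-0.009 0.038 0" --pt "-0.009 0.038 0" --pt "-0.009 0.038 0" --pt "-0.009 0.038 0" --pt "-0.009 0.038 0" --pt "-0.008 0.03 0" --pt "-0.003 0.017 0" --pt "0 0 0" --twist '[0,0,0,0,0,0,0,0,0,0,0]' --fingers '[0.04,0.04,0.04,0.04,0.04,0.04,0.04,0.04,0.04,0.04,0.04]'

```text
t: 15.0
ee_pos: [0.5109, 0.1116, 0.1999]
tcp_rot: [[-0.998, -0.064, -0.003], [-0.064, 0.998, 0.001], [0.003, 0.001, -1.0]]
contact_force: [0.2, -0.3, -3.3]
gripper_width: 0.0487
```

Call:
send_rows --pt "0 0 0" --pt "0 0 0" --pt "0 0 0" --pt "0 0 0" --pt "0 0 0" --pt "0 0 0" --pt "0 0 0" --pt "0 0 0" --pt "0 0 0" --pt "0 0 0" --pt "0 0 0" --pt "0 0 0" --twist '[5,8,8,8,8,8,8,8,8,8,5.4,0]' --fingers '[0.04,0.04,0.04,0.04,0.04,0.04,0.04,0.04,0.04,0.04,0.04,0.04]'

```text
t: 16.2
ee_pos: [0.5112, 0.1083, 0.2004]
tcp_rot: [[-0.191, 0.982, -0.003], [0.982, 0.191, -0.0], [0.0, -0.003, -1.0]]
contact_force: [0.9, 0.8, -2.9]
gripper_width: 0.0489
```

```bash
python3 snap.py w9
```

```text
16.2 [0.5112 0.1083 0.2004] 101.03 [-5.04369895e-03  4.33608103e-01  1.71950934e+00 -5.20178898e-04
  9.91122544e-01 -1.97240430e-01] [ 0.91572054  0.80252595 -2.86645694]
```

View pics/w9.png

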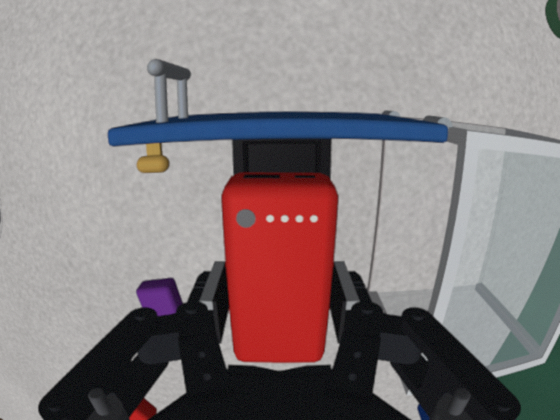

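```bash
python3 - <<'E'
from h import *
import pickle
s,p=pickle.load(open('pics/w9.pkl','rb'))
im=cv2.imread('pics/w9.png').astype(int);b,g,r=im[...,0],im[...,1],im[...,2]
m=((r>60)&(r>1.8*g)&(r>1.8*b)).astype(np.uint8)
m=cv2.morphologyEx(m,cv2.MORPH_CLOSE,np.ones((25,25)))
n,l,st,c=cv2.connectedComponentsWithStats(m)
print(st[l[280,280]])
print(boxfit(l==l[280,280],p,.2004-.0126,[.511,.108,-1.38],rad=.006))
a=cv2.imread('pics/w9.png')[110:230,90:470];cv2.imwrite('pics/w9c.png',cv2.resize(a,None,fx=2,fy=2,interpolation=3))
a=cv2.imread('pics/w6.png')[60:260,140:420];cv2.imwrite('pics/w6d.png',cv2.resize(cv2.convertScaleAbs(a,alpha=2.5),None,fx=2.8,fy=2.8,interpolation=3))
E
```

```text
[  222   172   116   191 19700]
(array([ 0.51046945,  0.10724185, -1.38031018]), np.float64(0.06604933738708496))
```

View pics/w9c.png

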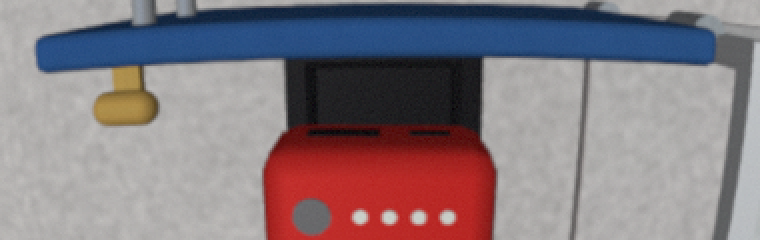

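View pics/w6d.png

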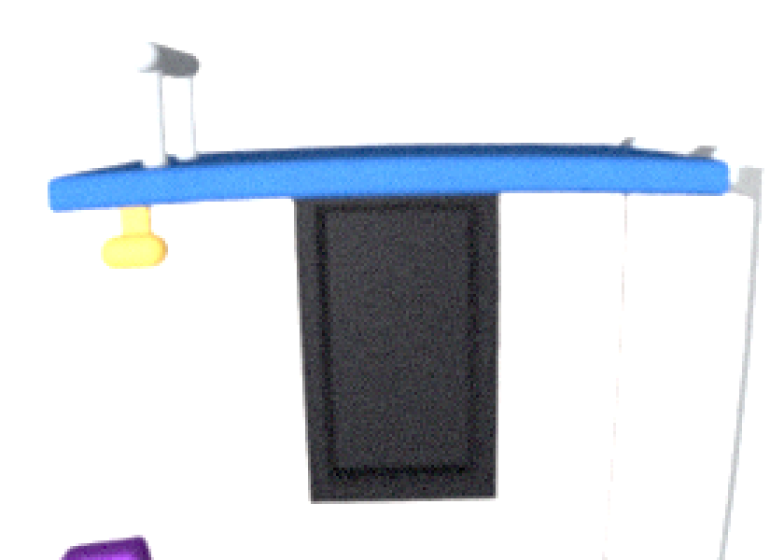

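```bash
python3 - <<'E'
from h import *
import pickle
s,p=pickle.load(open('pics/w6.pkl','rb'))
C=lambda a:np.array(a,float)/2.8+[140,60]
L=np.array([[.006,-.2105,.16],[.006,.0,.16],[-.006,-.2105,.16],[-.006,.0,.16],[-.041,-.18,.153],[-.041,-.18,.08],[.132,-.141,.097],[.132,-.065,.097]])
uv=C([[52,211],[728,192],[50,180],[726,160],[152,55],[195,67],[312,501],[496,497]])
def pts(v):
    hx,hy,t=v;c,sn=np.cos(t),np.sin(t)
    return np.c_[hx+c*L[:,0]-sn*L[:,1],hy+sn*L[:,0]+c*L[:,1],L[:,2]]
f=lambda v:(project(pts(v),p,True)-uv).ravel()
def pk(v):
    c,s_=np.cos(v[2]),np.sin(v[2]);return v[0]+c*.069+s_*.103,v[1]+s_*.069-c*.103
r=least_squares(f,[.6,.197,-1.39],loss='soft_l1');print(r.x,np.degrees(r.x[2]),f(r.x).reshape(-1,2).round(1),pk(r.x))
E
```

```text
[ 0.59994953  0.19681886 -1.36581918] -78.25567486371529 [[-0.2  1.1]
 [ 2.4  1.7]
 [-0.6 -1.5]
 [ 3.6 -0.6]
 [-3.5 -0.5]
 [-1.1 -0.6]
 [-0.4  0.9]
 [ 1.7  0.6]] (np.float64(0.5131503625166902), np.float64(0.10829821651458538))
```

Call:
send_rows --pt "0.001 0.0035 0.02" --pt "0 0 0.03" --pt "0 0 0.02" --pt "0 0 0" --pt "0 0 0" --twist '[-0.6,0,0,0,0]' --fingers '[0.04,0.04,0.04,0.04,0.04]'

```text
t: 16.75
ee_pos: [0.5154, 0.1107, 0.1312]
tcp_rot: [[-0.203, 0.979, -0.001], [0.979, 0.203, -0.0], [0.0, -0.001, -1.0]]
contact_force: [-0.3, -0.3, -3.7]
gripper_width: 0.049
```

```bash
python3 snap.py w10;python3 - <<'E'
from h import *
import pickle
s,p=pickle.load(open('pics/w10.pkl','rb'))
im=cv2.imread('pics/w10.png').astype(int);b,g,r=im[...,0],im[...,1],im[...,2]
m=((r>60)&(r>1.8*g)&(r>1.8*b)).astype(np.uint8)
m=cv2.morphologyEx(m,cv2.MORPH_CLOSE,np.ones((25,25)))
n,l,st,c=cv2.connectedComponentsWithStats(m)
x,_=boxfit(l==l[280,280],p,s['ee_pos'][2]-.0126,[.514,.108,-1.38],rad=.006);print(x)
c=np.array([.5138,.1085]);t=np.radians(-78.4);X=np.array([np.cos(t),np.sin(t)]);Y=np.array([-X[1],X[0]])
img=cv2.imread('pics/w10.png')
def draw(hx,hy,z,col):
    Q=[]
    for a,b_ in((1,1),(1,-1),(-1,-1),(-1,1),(1,1)):
        for k in range(10): Q.append([*(c+a*hx*X+b_*hy*Y),z])
    uv=project(np.array(Q)[::10],p,True)
    cv2.polylines(img,[np.round(uv*2).astype(int)],False,col,1)
img=cv2.resize(img,None,fx=2,fy=2)
draw(.063,.038,.097,(0,255,0));draw(.055,.030,.097,(0,255,255));
cv2.imwrite('pics/w10c.png',img[180:760,200:960])
E
```

```text
16.75 [0.5154 0.1107 0.1312] 101.71 [-6.02545441e-04  5.44751322e-01  1.77001588e+00 -1.45966460e-04
  8.27802931e-01 -2.04953189e-01] [-0.28036554 -0.34296223 -3.69099337]
[ 0.51465683  0.1096553  -1.36330759]
```

View pics/w10c.png

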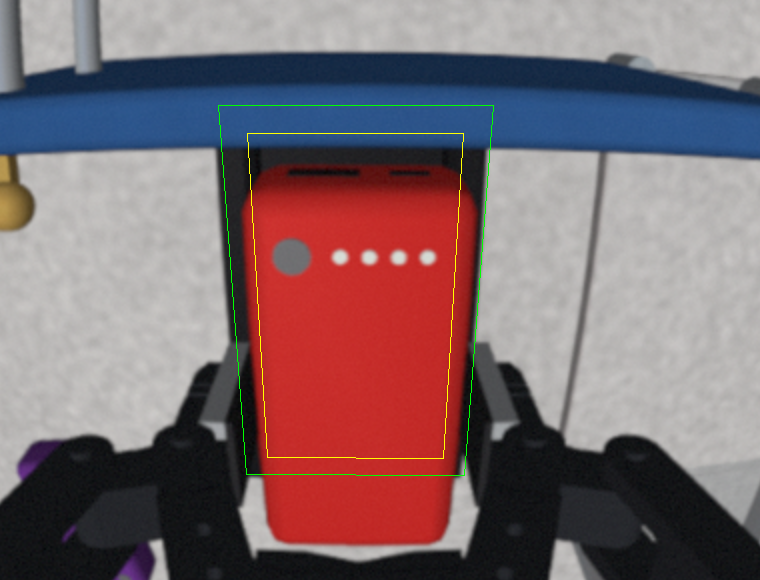

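Call:
send_rows --pt "-0.0013 -0.0023 0.01" --pt "0 0 0.01" --pt "0 0 0" --pt "0 0 0" --twist '[0,0,0,0]' --fingers '[0.04,0.04,0.04,0.04]'

```text
t: 17.2
ee_pos: [0.5133, 0.1092, 0.111]
tcp_rot: [[-0.202, 0.979, -0.001], [0.979, 0.202, 0.0], [0.0, -0.001, -1.0]]
contact_force: [0.0, -0.4, -3.1]
gripper_width: 0.0485
```

```bash
python3 snap.py w11;python3 - <<'E'
from h import *
import pickle
s,p=pickle.load(open('pics/w11.pkl','rb'))
c=np.array([.5130,.1083]);t=np.radians(-78.3);X=np.array([np.cos(t),np.sin(t)]);Y=np.array([-X[1],X[0]])
img=cv2.imread('pics/w11.png')
img=cv2.resize(img,None,fx=2,fy=2)
def draw(hx,hy,z,col):
    Q=[[*(c+a*hx*X+b_*hy*Y),z] for a,b_ in((1,1),(1,-1),(-1,-1),(-1,1),(1,1))]
    cv2.polylines(img,[np.round(project(np.array(Q),p,True)*2).astype(int)],False,col,1)
draw(.063,.038,.097,(0,255,0));
z=s['ee_pos'][2]-.0126;draw(.05,.025,z+.03,(255,255,0))
cv2.imwrite('pics/w11c.png',img[180:760,200:960])
E
```

```text
17.2 [0.5133 0.1092 0.111 ] 101.68 [-3.45201341e-03  5.76131337e-01  1.78978013e+00  2.62500498e-05
  7.76416583e-01 -2.07257518e-01] [ 0.032896   -0.36923792 -3.06975034]
```

View pics/w11c.png

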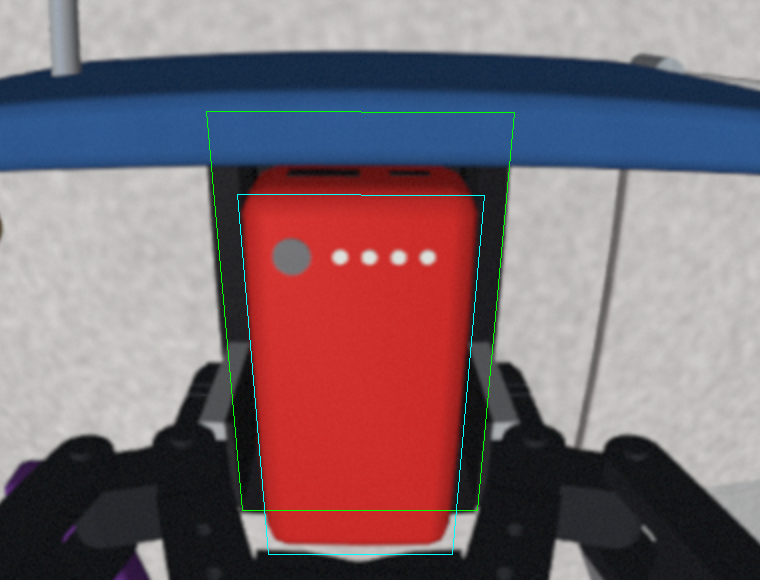

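Call:
send_rows --pt "0 -0.0006 0.003" --pt "0 0 0.003" --pt "0 0 0.003" --pt "0 0 0" --twist '[0,0,0,0]' --fingers '[0.04,0.04,0.04,0.04]'

```text
t: 17.65
ee_pos: [0.5126, 0.1091, 0.1019]
tcp_rot: [[-0.202, 0.979, -0.001], [0.979, 0.202, 0.0], [0.0, -0.001, -1.0]]
contact_force: [-0.8, 1.2, -2.6]
gripper_width: 0.0488
```

Call:
send_rows --pt "0 0 0.002" --pt "0 0 0.002" --pt "0 0 0.0005" --pt "0 0 0" --twist '[0,0,0,0]' --fingers '[0.04,0.04,0.04,0.04]'

```text
t: 18.05
ee_pos: [0.5129, 0.1091, 0.0977]
tcp_rot: [[-0.202, 0.979, -0.0], [0.979, 0.202, -0.0], [0.0, -0.0, -1.0]]
contact_force: [-0.9, 0.1, -2.5]
gripper_width: 0.0487
```

Call:
send_rows --pt "0 0 0.0005" --pt "0 0 0.0005" --pt "0 0 0" --pt "0 0 0" --twist '[0,0,0,0]' --fingers '[0.04,0.04,0.04,0.04]'

```text
t: 18.45
ee_pos: [0.5131, 0.1091, 0.0975]
tcp_rot: [[-0.203, 0.979, 0.001], [0.979, 0.203, -0.0], [-0.0, 0.001, -1.0]]
contact_force: [-0.8, 0.7, 5.5]
gripper_width: 0.0487
```

Call:
send_rows --pt "0 0 -0.0005" --pt "0 0 0" --pt "0 0 0" --pt "0 0 0" --pt "0 0 -0.02" --pt "0 0 -0.04" --pt "0 0 -0.04" --pt "0 0 -0.03" --pt "0 0 0" --pt "0 0 0" --twist '[0,0,0,0,0,0,0,0,0,0]' --fingers '[0.054,0.06,0.07,0.075,0.08,0.08,0.08,0.08,0.08,0.08]'

```text
t: 19.45
ee_pos: [0.513, 0.1091, 0.2277]
tcp_rot: [[-0.202, 0.979, 0.001], [0.979, 0.202, -0.0], [-0.0, 0.001, -1.0]]
contact_force: [0.2, 0.1, 0.1]
gripper_width: 0.0801
```

```bash
python3 snap.py w12;python3 - <<'E'
from h import *
import pickle
s,p=pickle.load(open('pics/w12.pkl','rb'))
im=cv2.imread('pics/w12.png').astype(int);b,g,r=im[...,0],im[...,1],im[...,2]
m=((r>60)&(r>1.8*g)&(r>1.8*b)).astype(np.uint8)
m=cv2.morphologyEx(m,cv2.MORPH_CLOSE,np.ones((21,21)))
n,l,st,c=cv2.connectedComponentsWithStats(m)
i=l[230,280] or l[210,280];print(st[i])
print(boxfit(l==i,p,.085,[.513,.108,-1.37],rad=.006))
a=cv2.imread('pics/w12.png')[80:340,140:420];cv2.imwrite('pics/w12c.png',cv2.resize(cv2.convertScaleAbs(a,alpha=1.6),None,fx=2.3,fy=2.3,interpolation=3))
E
```

```text
19.45 [0.513  0.1091 0.2277] 101.68 [-3.62969699e-03  3.97061567e-01  1.68822669e+00 -1.82496358e-05
  1.05508256e+00 -2.07393070e-01] [0.1971522  0.13206917 0.14945288]
[ 248  141   62  115 6788]
(array([ 0.51152021,  0.10931879, -1.37087947]), np.float64(0.041076622903347015))
```

View pics/w12c.png

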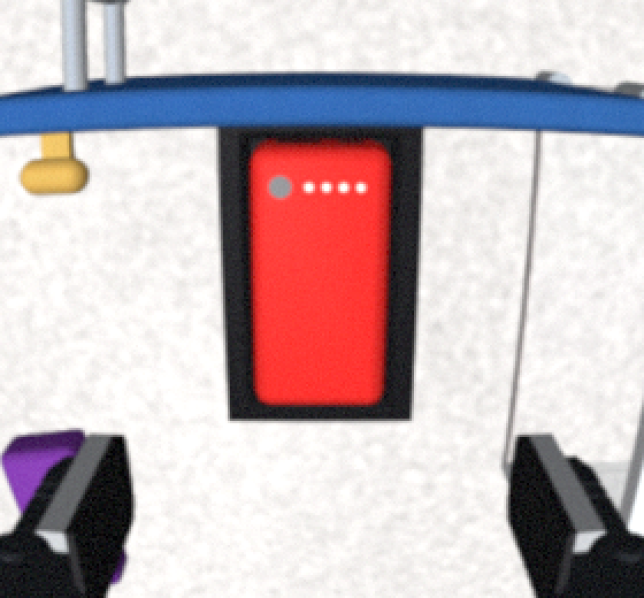

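Call:
send_rows --pt "0.028 -0.019 0" --pt "0.028 -0.019 0" --pt "0.028 -0.019 0" --pt "0.028 -0.019 0" --pt "0 0 0" --pt "0 0 0" --twist '[0,0,0,0,0,0]' --fingers '[0.06,0.06,0.06,0.06,0.06,0.06]'

```text
t: 20.1
ee_pos: [0.4148, 0.2036, 0.226]
tcp_rot: [[-0.204, 0.979, -0.003], [0.979, 0.204, -0.001], [-0.0, -0.003, -1.0]]
contact_force: [0.7, -0.7, 0.8]
gripper_width: 0.0599
```

```bash
python3 snap.py w13
```

```text
20.1 [0.4148 0.2036 0.226 ] 101.77 [ 2.13890028e-01  3.18351188e-01  1.83182814e+00 -4.14935602e-04
  9.94209324e-01  8.61904441e-03] [ 0.68766277 -0.70496334  0.8468969 ]
```

View pics/w13.png

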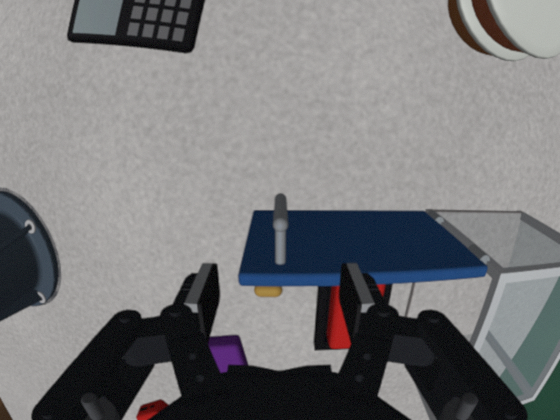

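```bash
python3 - <<'E'
from h import *
import pickle
s,p=pickle.load(open('pics/w13.pkl','rb'))
a=cv2.imread('pics/w13.png')[185:280,250:310];cv2.imwrite('pics/w13c.png',cv2.resize(a,None,fx=6,fy=6,interpolation=3))
print(plane([[280.5,226],[280.5,228]],p,.153,True),plane([[280.5,196]],p,.08,True))
E
```

```text
[[0.41531952 0.20000812 0.153     ]
 [0.41563771 0.19849839 0.153     ]] [[0.4152399  0.20079104 0.08      ]]
```

View pics/w13c.png

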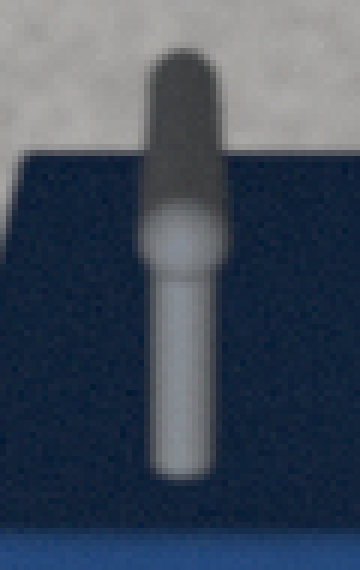

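Call:
send_rows --pt "-0.002 0 0.03" --pt "0 0 0.035" --pt "0 0 0.03" --pt "0 0 0.02" --pt "0 0 0.003" --pt "0 0 0" --twist '[0,0,0,0,0,0]' --fingers '[0.06,0.06,0.06,0.06,0.06,0.06]'

```text
t: 20.75
ee_pos: [0.4168, 0.2008, 0.1086]
tcp_rot: [[-0.201, 0.98, -0.001], [0.98, 0.201, -0.0], [-0.0, -0.001, -1.0]]
contact_force: [-0.7, 0.9, 0.7]
gripper_width: 0.0602
```

```bash
python3 snap.py w14
```

```text
20.75 [0.4168 0.2008 0.1086] 101.6 [ 2.06760502e-01  5.25515989e-01  1.94387052e+00 -1.60626782e-04
  6.73639101e-01  4.48316364e-03] [-0.7378595   0.86011591  0.71330035]
```

View pics/w14.png

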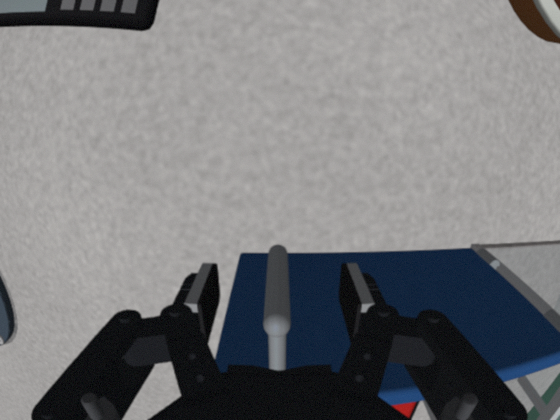

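Call:
send_rows --pt "0 0 0" --pt "0 0 0" --pt "0 0 0" --pt "0 0 0" --pt "0 0 0" --pt "-0.0063 -0.0014 0" --pt "-0.0127 -0.0024 0" --pt "-0.0127 -0.0024 0" --pt "-0.0127 -0.0024 0" --pt "-0.0127 -0.0024 0" --pt "-0.0127 -0.0024 0" --pt "-0.0127 -0.0024 0" --twist '[0,0,0,0,0,-2,-4,-4,-4,-4,-4,-4]' --fingers '[0,0,0,0,0,0,0,0,0,0,0,0]' --force 60

```text
t: 22.0
ee_pos: [0.4324, 0.1196, 0.1101]
tcp_rot: [[-0.614, 0.789, -0.001], [0.789, 0.614, -0.0], [0.001, -0.001, -1.0]]
contact_force: [-2.1, -0.1, 6.3]
gripper_width: 0.0098
```

Call:
send_rows --pt "-0.0127 -0.0024 0" --pt "-0.0127 -0.0024 0" --pt "-0.0127 -0.0024 0" --pt "-0.0127 -0.0024 0" --pt "-0.0127 -0.0024 0" --pt "-0.0127 -0.0024 0" --pt "-0.0127 -0.0024 0" --pt "-0.0127 -0.0024 0" --pt "-0.0127 -0.0024 0" --pt "-0.0127 -0.0024 0" --pt "-0.0127 -0.0024 0" --pt "0 0 0" --twist '[-4,-4,-4,-4,-4,-4,-4,-4,-4,-4,-4,0]' --fingers '[0,0,0,0,0,0,0,0,0,0,0,0]'

```text
t: 23.2
ee_pos: [0.5366, 0.0233, 0.1102]
tcp_rot: [[-0.99, 0.143, 0.002], [0.143, 0.99, -0.003], [-0.003, -0.003, -1.0]]
contact_force: [-1.8, -5.4, 5.2]
gripper_width: 0.0096
```

```bash
python3 snap.py w15
```

```text
23.2 [0.5366 0.0233 0.1102] 171.76 [-0.16341885  0.588394    1.76168194 -0.00357496  0.78873758 -1.58796094] [-1.79810103 -5.4369391   5.23119443]
```

View pics/w15.png

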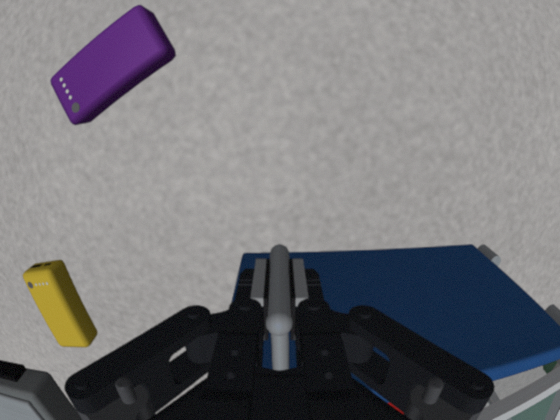

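Call:
send_rows --pt "-0.0127 -0.0024 0" --pt "-0.0127 -0.0024 0" --pt "-0.0127 -0.0024 0" --pt "-0.0063 -0.0013 0" --pt "-0.0063 -0.0013 0" --pt "-0.0063 -0.0013 0" --pt "-0.002 0 0" --pt "0 0 0" --twist '[-4,-4,-4,-2,-2,-2,-0.7,0]' --fingers '[0,0,0,0,0,0,0,0]'

```text
t: 24.05
ee_pos: [0.5867, 0.0125, 0.1098]
tcp_rot: [[-0.983, -0.181, -0.014], [-0.181, 0.983, -0.002], [0.014, 0.001, -1.0]]
contact_force: [-10.8, -4.9, 10.3]
gripper_width: 0.0097
```

Call:
send_rows --pt "-0.003 0 0" --pt "-0.003 0 0" --pt "0 0 0" --pt "0 0 0" --twist '[0,0,0,0]' --fingers '[0,0,0,0]'

```text
t: 24.45
ee_pos: [0.595, 0.0122, 0.1099]
tcp_rot: [[-0.983, -0.182, -0.01], [-0.182, 0.983, -0.005], [0.01, -0.003, -1.0]]
contact_force: [-8.2, -9.9, 8.3]
gripper_width: 0.0094
```

```bash
python3 - <<'E'
from h import *
cv2.imwrite('pics/scene16.png',camera('scene'))
a=cv2.imread('pics/scene16.png')[160:320,200:350];cv2.imwrite('pics/scene16c.png',cv2.resize(a,None,fx=3.6,fy=3.6,interpolation=3))
E
```

```text
(no output)
```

View pics/scene16c.png

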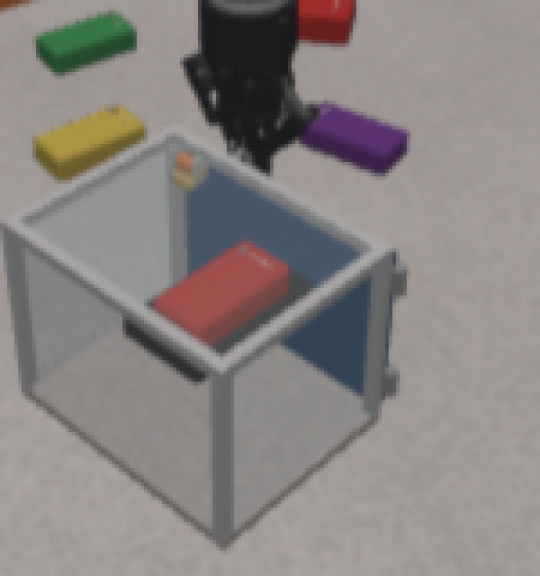

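Call:
send_rows --pt "-0.0015 0 0" --pt "0 0 0" --pt "0 0 0" --twist '[0,0,0]' --fingers '[0,0,0]'

```text
t: 24.8
ee_pos: [0.5949, 0.0122, 0.1098]
tcp_rot: [[-0.983, -0.182, -0.013], [-0.182, 0.983, -0.005], [0.014, -0.003, -1.0]]
contact_force: [-12.0, -11.4, 10.2]
gripper_width: 0.0093
```

Pushing further doesn't move it, so it's at the hard stop and shut. I'll release, lift and step back.

Call:
send_rows --pt "0 0 0" --pt "0 0 0" --pt "0 0 0" --pt "0 0 0" --pt "0 0 -0.02" --pt "0 0 -0.03" --pt "0 0 -0.04" --pt "0 0 -0.04" --pt "0.03 0 -0.02" --pt "0.01 0.012 0" --pt "0 0 0" --pt "0 0 0" --twist '[0,0,0,0,0,0,0,0,0,0,0,0]' --fingers '[0.05,0.06,0.06,0.06,0.06,0.06,0.06,0.06,0.06,0.06,0.06,0.06]'

```text
t: 26.0
ee_pos: [0.559, 0.0202, 0.2582]
tcp_rot: [[-0.984, -0.181, -0.001], [-0.181, 0.984, 0.0], [0.001, 0.001, -1.0]]
contact_force: [0.5, -0.8, 0.1]
gripper_width: 0.06
```

```bash
python3 snap.py w17;python3 - <<'E'
from h import *
cv2.imwrite('pics/scene17.png',camera('scene'))
cv2.imwrite('pics/top17.png',camera('top'))
a=cv2.imread('pics/scene17.png')[160:320,200:350];cv2.imwrite('pics/scene17c.png',cv2.resize(a,None,fx=3.6,fy=3.6,interpolation=3))
E
```

```text
26.0 [0.559  0.0202 0.2582] -169.58 [-1.63698724e-01  4.08168661e-01  1.56685652e+00  1.29592622e-04
  1.16787671e+00 -1.91639741e+00] [ 0.54405996 -0.76677556  0.07440666]
```

View pics/w17.png

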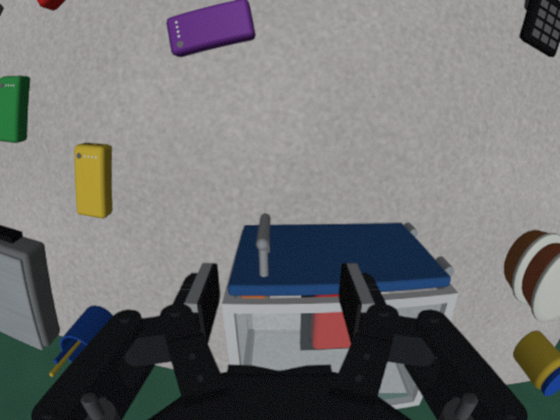

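View pics/scene17c.png

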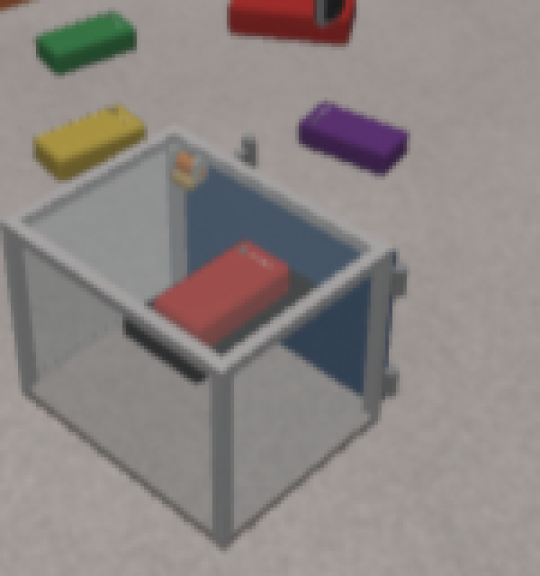

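View pics/top17.png

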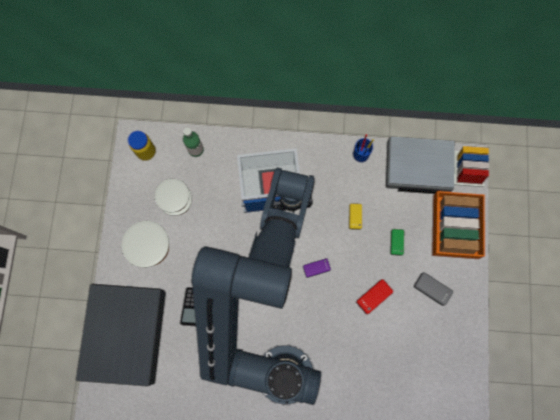

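```bash
python3 - <<'E'
import cv2,numpy as np
a=cv2.imread('pics/scene0.png',0);b=cv2.imread('pics/scene17.png',0)
for n,(x,y,w,h) in dict(handle=(262,194,16,14),catch=(245,200,16,14),hinge=(302,225,14,50)).items():
    t=a[y:y+h,x:x+w];R=cv2.matchTemplate(b[y-8:y+h+8,x-8:x+w+8],t,cv2.TM_CCOEFF_NORMED)
    _,v,_,l=cv2.minMaxLoc(R);print(n,v,np.array(l)-8)
E
```

```text
handle 0.9976891875267029 [0 0]
catch 0.9978969097137451 [0 0]
hinge 0.9998053312301636 [0 0]
```

The handle, catch and hinge all match the starting picture with no pixel shift, and the arm is clear. I'll hand the job in.

```bash
python3 -c "
from plant import *
print(read_state()['contact_force']); print(close_job())"
```

```text
[ 0.7954036  -0.15501514 -0.12654384]
the job is handed in; nothing more can be done
None
```

The job is handed in, at about 26 s of the 72 s allowed. The red power bank is in the shelf pocket and the door looks fully shut. The hand-in reports no verdict, so this rests on my own checks.

**What I did:** I pinched the handle bar, pulled the door past its catch and swung it to about 89–90°. I then set the smaller red bank down in the pocket, waited for contact (about 5.5 N) before releasing it, and pushed the door shut until it hit a hard stop.

**Last checks:**
- **Door:** the handle, catch and hinge in the final scene picture match the shut-door picture from the start with zero pixel shift.
- **Bank:** it looks flat and down in the pocket in the wrist picture after release, and still looks seated through the clear cabinet after closing.
- **Other items:** the yellow and green banks and the tubs look unmoved. I compared these by eye only.
- **Arm:** lifted clear and stepped back, with no contact force beyond sensor noise.

**Disagreements:**
- **Open-door pose:** arm position and wrist camera differed by about 4–5 mm and 1.7°. I used the camera figure for placing, and the bank went in without side force.
- **Seated bank position:** the camera fit put its centre about 2 mm from my pocket estimate. That is within measuring error, and the pocket only leaves 2 mm of play each side.

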